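# Gang spacer blanks in the drilling fixture

## Task

Set up the drilling fixture: put the short aluminium offcut that lies on its plate into the black scrap bin, and lay every long aluminium blank on the bench (three or four of them) flat on the plate, side by side and tight together, the first against the side fence and all of them with their ends square and flush against the end fence. When all the blanks are seated, and not before, press the sprung hold-down lever until it clicks and stays down by itself. Leave the other things on the bench where they are.

Things in the scene. Friction and masses are not known exactly. Their poses are not given: they have to be found in the camera images.
- fixture: fixed fixture: dark steel plate 12 mm thick, two bright fences 20 mm above it, 18 mm thick. Origin: at bench height under the fences' inner corner. Plate: x -170 to 45, y -230 to 110 mm. End fence: inner face x = 0, from y = 0 to -225. Side fence: inner face y = 0, from x = 18 to -127. Blanks lie along x at y < 0, one end at x = 0
- first_seat (a point): fixed to the fixture, same axes: centre of a blank seated in the corner (fixture x = -55, y = -20, z = 24.5 mm); the next ones' centres lie 40, 80 and 120 mm further along -y
- presser (a point): middle of the far lower edge (the tip) of the lever's blue presser bar, which spans fixture y -1 to -175 mm. Raised, it reaches to about x = -30 mm and all of it stays below 80 mm over the bench; down, it rests on the blanks' far ends. Shaft posts 26 x 20 mm stand at fixture x = 30, y = 88 and -205, up to 60 mm over the bench
- lever (a joint): hold-down lever, rad: 0 = sprung up (start; handle slants up 0.45 rad towards the fixture's -x), 0.45 = fully down, handle level. A spring resists with some 10 N at the handle, fading until about 0.34; beyond that it snaps to 0.45 and is held there (some 5 N upwards at the handle frees it). It turns about the fixture's y axis through point lever_hinge
- lever_handle (a point): middle of the top face of the lever's black handle grip, 167.5 mm from the shaft axis and 10 mm above the line through it. Grip 75 mm long, 26 wide, 20 thick, at fixture y = 52 mm, free on both sides and below
- lever_hinge (a point): point on the lever's shaft axis beside the handle's arm: fixture x = 30, y = 52, z = 44 mm (fixed)
- blank1: one of up to four identical long blanks, plain aluminium block 110 (x) x 40 (y) x 25 (z) mm, 0.29 kg (mass varies by 15 %), lying flat; origin at the centre of the block, x along its length. None if this one is absent
- blank2: one of up to four identical long blanks, plain aluminium block 110 (x) x 40 (y) x 25 (z) mm, 0.29 kg (mass varies by 15 %), lying flat; origin at the centre of the block, x along its length. None if this one is absent
- blank3: one of up to four identical long blanks, plain aluminium block 110 (x) x 40 (y) x 25 (z) mm, 0.29 kg (mass varies by 15 %), lying flat; origin at the centre of the block, x along its length. None if this one is absent
- blank4: one of up to four identical long blanks, plain aluminium block 110 (x) x 40 (y) x 25 (z) mm, 0.29 kg (mass varies by 15 %), lying flat; origin at the centre of the block, x along its length. None if this one is absent
- offcut: the short leftover block, plain aluminium 65 (x) x 40 (y) x 25 (z) mm, 0.18 kg; starts lying flat on the fixture's plate; origin at its centre
- scrap_bin: fixed black open-topped plastic bin, 150 (x) x 140 (y) x 50 (z) mm outside, walls 4 mm; origin at the centre of its underside
- socket: bystander: steel socket, upright cylinder 32 mm across, 40 mm high; origin at the centre of its underside
- wrench: bystander: steel wrench lying flat; origin near its middle
- stub: bystander: dark steel stub 60 x 30 x 12 mm; origin under its centre
- screwdriver: bystander: screwdriver lying on the bench; origin near its middle
- mug: bystander: white mug 80 mm across, 90 mm high; origin under its centre
- plug_box: bystander: cardboard box 100 x 60 x 50 mm; origin under its centre
Not all that is in view belongs to the job. What is shaped like the offcut but blue or red is not meant.

How it is judged:
On the way, in this order (a step that is already met when the one before it is completed fails the run):
1. all blanks seated in the fence corner, the lever still up (x of each of blank1, blank2, blank3, blank4 in the frame of fixture above -0.058 m and z of each of blank1, blank2, blank3, blank4 in the frame of fixture below 0.028 m and angle between the x axis of each of blank1, blank2, blank3, blank4 and the x axis of fixture, either way round below 0.035 rad and angle between the z axis of each of blank1, blank2, blank3, blank4 and the z axis of fixture, either way round below 0.05 rad and linear speed of each of blank1, blank2, blank3, blank4 below 0.01 m/s and (y of blank1 in the frame of fixture between -0.023 and -0.017 m or (y of blank1 in the frame of fixture between -0.064 and -0.057 m and (y of blank2 in the frame of fixture between -0.023 and -0.017 m or y of blank3 in the frame of fixture between -0.023 and -0.017 m or y of blank4 in the frame of fixture between -0.023 and -0.017 m)) or (y of blank1 in the frame of fixture between -0.105 and -0.097 m and (y of blank2 in the frame of fixture between -0.064 and -0.057 m or y of blank3 in the frame of fixture between -0.064 and -0.057 m or y of blank4 in the frame of fixture between -0.064 and -0.057 m)) or (y of blank1 in the frame of fixture between -0.146 and -0.137 m and (y of blank2 in the frame of fixture between -0.105 and -0.097 m or y of blank3 in the frame of fixture between -0.105 and -0.097 m or y of blank4 in the frame of fixture between -0.105 and -0.097 m))) and (y of blank2 in the frame of fixture between -0.023 and -0.017 m or (y of blank2 in the frame of fixture between -0.064 and -0.057 m and (y of blank1 in the frame of fixture between -0.023 and -0.017 m or y of blank3 in the frame of fixture between -0.023 and -0.017 m or y of blank4 in the frame of fixture between -0.023 and -0.017 m)) or (y of blank2 in the frame of fixture between -0.105 and -0.097 m and (y of blank1 in the frame of fixture between -0.064 and -0.057 m or y of blank3 in the frame of fixture between -0.064 and -0.057 m or y of blank4 in the frame of fixture between -0.064 and -0.057 m)) or (y of blank2 in the frame of fixture between -0.146 and -0.137 m and (y of blank1 in the frame of fixture between -0.105 and -0.097 m or y of blank3 in the frame of fixture between -0.105 and -0.097 m or y of blank4 in the frame of fixture between -0.105 and -0.097 m))) and (y of blank3 in the frame of fixture between -0.023 and -0.017 m or (y of blank3 in the frame of fixture between -0.064 and -0.057 m and (y of blank1 in the frame of fixture between -0.023 and -0.017 m or y of blank2 in the frame of fixture between -0.023 and -0.017 m or y of blank4 in the frame of fixture between -0.023 and -0.017 m)) or (y of blank3 in the frame of fixture between -0.105 and -0.097 m and (y of blank1 in the frame of fixture between -0.064 and -0.057 m or y of blank2 in the frame of fixture between -0.064 and -0.057 m or y of blank4 in the frame of fixture between -0.064 and -0.057 m)) or (y of blank3 in the frame of fixture between -0.146 and -0.137 m and (y of blank1 in the frame of fixture between -0.105 and -0.097 m or y of blank2 in the frame of fixture between -0.105 and -0.097 m or y of blank4 in the frame of fixture between -0.105 and -0.097 m))) and (y of blank4 in the frame of fixture between -0.023 and -0.017 m or (y of blank4 in the frame of fixture between -0.064 and -0.057 m and (y of blank1 in the frame of fixture between -0.023 and -0.017 m or y of blank2 in the frame of fixture between -0.023 and -0.017 m or y of blank3 in the frame of fixture between -0.023 and -0.017 m)) or (y of blank4 in the frame of fixture between -0.105 and -0.097 m and (y of blank1 in the frame of fixture between -0.064 and -0.057 m or y of blank2 in the frame of fixture between -0.064 and -0.057 m or y of blank3 in the frame of fixture between -0.064 and -0.057 m)) or (y of blank4 in the frame of fixture between -0.146 and -0.137 m and (y of blank1 in the frame of fixture between -0.105 and -0.097 m or y of blank2 in the frame of fixture between -0.105 and -0.097 m or y of blank3 in the frame of fixture between -0.105 and -0.097 m))) and value of joint lever below 0.2 rad), for 0.2 s.
2. lever clicked down on the seated blanks (x of each of blank1, blank2, blank3, blank4 in the frame of fixture above -0.058 m and z of each of blank1, blank2, blank3, blank4 in the frame of fixture below 0.028 m and angle between the x axis of each of blank1, blank2, blank3, blank4 and the x axis of fixture, either way round below 0.035 rad and angle between the z axis of each of blank1, blank2, blank3, blank4 and the z axis of fixture, either way round below 0.05 rad and linear speed of each of blank1, blank2, blank3, blank4 below 0.01 m/s and (y of blank1 in the frame of fixture between -0.023 and -0.017 m or (y of blank1 in the frame of fixture between -0.064 and -0.057 m and (y of blank2 in the frame of fixture between -0.023 and -0.017 m or y of blank3 in the frame of fixture between -0.023 and -0.017 m or y of blank4 in the frame of fixture between -0.023 and -0.017 m)) or (y of blank1 in the frame of fixture between -0.105 and -0.097 m and (y of blank2 in the frame of fixture between -0.064 and -0.057 m or y of blank3 in the frame of fixture between -0.064 and -0.057 m or y of blank4 in the frame of fixture between -0.064 and -0.057 m)) or (y of blank1 in the frame of fixture between -0.146 and -0.137 m and (y of blank2 in the frame of fixture between -0.105 and -0.097 m or y of blank3 in the frame of fixture between -0.105 and -0.097 m or y of blank4 in the frame of fixture between -0.105 and -0.097 m))) and (y of blank2 in the frame of fixture between -0.023 and -0.017 m or (y of blank2 in the frame of fixture between -0.064 and -0.057 m and (y of blank1 in the frame of fixture between -0.023 and -0.017 m or y of blank3 in the frame of fixture between -0.023 and -0.017 m or y of blank4 in the frame of fixture between -0.023 and -0.017 m)) or (y of blank2 in the frame of fixture between -0.105 and -0.097 m and (y of blank1 in the frame of fixture between -0.064 and -0.057 m or y of blank3 in the frame of fixture between -0.064 and -0.057 m or y of blank4 in the frame of fixture between -0.064 and -0.057 m)) or (y of blank2 in the frame of fixture between -0.146 and -0.137 m and (y of blank1 in the frame of fixture between -0.105 and -0.097 m or y of blank3 in the frame of fixture between -0.105 and -0.097 m or y of blank4 in the frame of fixture between -0.105 and -0.097 m))) and (y of blank3 in the frame of fixture between -0.023 and -0.017 m or (y of blank3 in the frame of fixture between -0.064 and -0.057 m and (y of blank1 in the frame of fixture between -0.023 and -0.017 m or y of blank2 in the frame of fixture between -0.023 and -0.017 m or y of blank4 in the frame of fixture between -0.023 and -0.017 m)) or (y of blank3 in the frame of fixture between -0.105 and -0.097 m and (y of blank1 in the frame of fixture between -0.064 and -0.057 m or y of blank2 in the frame of fixture between -0.064 and -0.057 m or y of blank4 in the frame of fixture between -0.064 and -0.057 m)) or (y of blank3 in the frame of fixture between -0.146 and -0.137 m and (y of blank1 in the frame of fixture between -0.105 and -0.097 m or y of blank2 in the frame of fixture between -0.105 and -0.097 m or y of blank4 in the frame of fixture between -0.105 and -0.097 m))) and (y of blank4 in the frame of fixture between -0.023 and -0.017 m or (y of blank4 in the frame of fixture between -0.064 and -0.057 m and (y of blank1 in the frame of fixture between -0.023 and -0.017 m or y of blank2 in the frame of fixture between -0.023 and -0.017 m or y of blank3 in the frame of fixture between -0.023 and -0.017 m)) or (y of blank4 in the frame of fixture between -0.105 and -0.097 m and (y of blank1 in the frame of fixture between -0.064 and -0.057 m or y of blank2 in the frame of fixture between -0.064 and -0.057 m or y of blank3 in the frame of fixture between -0.064 and -0.057 m)) or (y of blank4 in the frame of fixture between -0.146 and -0.137 m and (y of blank1 in the frame of fixture between -0.105 and -0.097 m or y of blank2 in the frame of fixture between -0.105 and -0.097 m or y of blank3 in the frame of fixture between -0.105 and -0.097 m))) and value of joint lever above 0.4 rad), for 0.3 s.
At the end, for the whole second after the job is handed in: Every blank present lies flat on the plate with its end within 3 mm of the end fence and its length within 2 degrees of square to it, packed side by side from the side fence (gaps within about 3 mm); the lever is held down beyond 0.40 rad; the offcut lies in the scrap bin; all at rest (all of step 2 and x of offcut in the frame of scrap_bin between -0.075 and 0.075 m and y of offcut in the frame of scrap_bin between -0.07 and 0.07 m and z of offcut in the frame of scrap_bin below 0.05 m and linear speed of offcut below 0.02 m/s); the robot touches nothing.
It fails at once if a bystander was shifted by more than 4 cm or tipped over (distance of any of socket, wrench, stub, screwdriver, mug, plug_box from where it was at the start of the episode above 0.04 m or angle between any of mug, socket's own z axis and vertical above 0.5 rad).
Of blank1, blank2, blank3, blank4 only 3 to 4 are there at a start; the rules pass over those that are not, and their reading is None.
At some moment in a run one of blank1, blank2, blank3, blank4, offcut may be knocked a few centimetres aside while the robot is not near it.
Once in a run the grip may slacken for a moment while it holds something.
It also fails if it takes over 210 s, if anything falls off the work surface, if the arm or the gripper's body presses on something with over 40 N, if the wrist force passes 120 N, or if a joint passes its speed limit or range.

## Robot

A 7-joint arm with a two-finger parallel gripper is mounted at the origin on the work surface. World frame = base frame: x ahead of the robot, y to its left, z up, the work surface at z = 0. Lengths are in m, angles in rad, forces in N, time in s.
With the tool pointing down it reaches from about 0.375 to 0.925 m from the base axis. Payload 3.1 kg.
Tool frame: the origin (TCP) lies at the very end of the fingers, on their centre line; the grasp point (between the pads) lies 19 mm behind it; z points along the fingers, y is the line along which they close (so a half turn about z gives the same grasp; the last joint's range is limited). The gripper opens to 85 mm and grips with 20 to 120 N. Pads are 22 mm wide; open, the fingers measure 114 mm over their backs; the gripper's body (76 mm by 85 mm) begins 54 mm behind the grasp point. The pads swing forward as they close: fully open they stand 13 mm farther back than shut.
Start: joints at [1.14, 0.383, 0.044, 1.598, -0.018, 1.161, -0.05], TCP at [0.212, -0.614, 0.231] pointing down, gripper open.
Joint ranges: [-2.61, 2.61], [-0.41, 2.15], [-1.48, 1.57], [0, 2.5], [-1.57, 4.71], [0.05, 1.97], [-2.85, 2.85]. Speed limits (rad/s): [2.79, 2.79, 3.14, 3.14, 3.14, 3.14, 3.14].

## Interface

Orientations are given as a unit quaternion [w, x, y, z].
In Python, from cell import env, cams, models gives the robot as it stands. The module is installed in compiled form; this text tells all that it offers.
- The arm moves only by the shell command python3 -m pendant 'ROWS' [FORCE]. ROWS is JSON, a list that holds one entry, the list of rows, each a list of 7 numbers: the finger opening in cm, from 0 to 8.54, then the shift along the tool's x, y, z in cm, then the turn, a rotation vector about the tool's x, y, z in degrees. A call has exactly 5 rows; each row is the pose to reach, as a shift and turn from the pose commanded when the call began, along the tool's axes at that moment; what a row does not reach only later rows make up. A row lasts 1/8 s, in which the tool goes at most 62.5 mm and 10.7 degrees, less where a joint would pass 70% of its speed; a pose out of reach is approached as far as the arm can. A call with a gripper value outside its range is refused whole. The fingers move at their own pace and stop on an object; FORCE is the grip in N (left out, the last holds). Time passes only in rows, so rows that repeat a pose let the fingers close, or fill a call up. It gives the time, the measured TCP pose, the force, the opening and the grip force at its end, in the units of the state.
- env.get_obs(): the state, without advancing time (a new reading comes with each control period).
- cams.get_image(name): name is "scene" or "top"; returns the picture (420x560x3 uint8, red, green, blue); there is no depth.
- cams.calibration(name): a dict with "fx", "fy", "cx", "cy" (pixels), "origin" and "attitude" of the camera in the world. Camera axes: x right, y up, looking along -z (the intrinsics and any distortion apply to the point x, -y, -z); pixel columns grow to the right and rows downward; lengths in m; the calibration is good to about 2 mm. A picture is of the moment at which its call begins. calibration takes no time and is no camera call.
- env.job_done(): hands the job in; it is judged then, once.
Trained networks look in the newest picture that a camera, given by its name, has taken for a name from the list of things; names that differ only in an ending like _2 or _b are one class to them, and where a whole thing is asked for, a point or a joint stands for the part that bears it (a point fixed in the world has none). Each returns a list of dicts, best first, with "confidence" (0 to 1); they miss things now and then, are a little off and sometimes report something else, mostly with a low value. They report only what shows in the picture. A call takes as long as a camera call. They do not tell look-alikes from the thing itself.
- models.outline_of(camera, label): "region" (420x560 bool, what is visible of it) and "rect" ([left, top, right, bottom] in pixels, round what is visible of it).
The state is a dict: "t": time; "joint_positions": joint angles; "qvel": joint speeds; "joint_torque": joint torques, N m; "eef_pos": TCP position; "eef_rot": TCP orientation; "force": force on the tool from outside, world axes, zero at the start; "wrist_torque": the same for the moment, N m; "finger_gap": opening from 0.0 (shut) to 1.0 (fully open); "grasp_force": force on a finger pad.
Only numpy, scipy, OpenCV 4.12 (cv2) and the standard library are available. Lean on these libraries where they do the work, as an engineer would, in place of code of your own. Each camera call takes 0.05 s, during which the arm holds its last target. There are 200 camera calls.

## Working session

There is one attempt and no reset: what is moved stays moved. The work goes in short steps, Python scripts to look and compute and a shell command to move; the robot and the scene stay as the last step left them, time stands still between calls to the robot, and variables do not carry over. Pictures are saved under pics/ and viewed, at most 14 in all, crops included, and the job is handed in when it is done.

```bash
mkdir -p pics; cat > h.py <<'E'
import numpy as np, cv2
from scipy.spatial.transform import Rotation as R
from cell import env,cams,models
def pic(n,f=None):
    im=cams.get_image(n)
    if f: cv2.imwrite('pics/'+f,im[...,::-1])
    return im
def cal(n):
    c=cams.calibration(n); a=np.array(c['attitude'],float)
    M=a if a.shape==(3,3) else R.from_quat(a[[1,2,3,0]]).as_matrix()
    return c,M,np.array(c['origin'])
def toworld(n,uv,z):
    c,M,o=cal(n); uv=np.atleast_2d(uv).astype(float)
    d=np.c_[(uv[:,0]-c['cx'])/c['fx'],-(uv[:,1]-c['cy'])/c['fy'],-np.ones(len(uv))]@M.T
    return (o+d*((z-o[2])/d[:,2])[:,None])[:,:2]
def topix(n,P):
    c,M,o=cal(n); p=(np.atleast_2d(P)-o)@M
    return np.c_[c['cx']+c['fx']*p[:,0]/-p[:,2],c['cy']-c['fy']*p[:,1]/-p[:,2]]
E
python3 - <<'E'
from h import *
for n in('top','scene'):
    pic(n,n+'0.png'); print(cams.calibration(n))
print(env.get_obs())
E
```

```text
{'fx': 481.30604437064693, 'fy': 481.30604437064693, 'cx': 277.81182118808624, 'cy': 211.9583200602549, 'origin': array([ 0.41598857, -0.00216411,  1.40269802]), 'attitude': array([ 0.71670859,  0.02023934, -0.0181976 , -0.69684146])}
{'fx': 389.4886391370851, 'fy': 389.4886391370851, 'cx': 274.98925079325267, 'cy': 208.7627242445379, 'origin': array([ 1.0440616 , -0.82360775,  0.81395848]), 'attitude': array([0.85160499, 0.43396329, 0.12389745, 0.266635  ])}
{'t': 0.1, 'joint_positions': array([ 1.14019649,  0.38376668,  0.04383851,  1.59945887, -0.01789372,
        1.16123436, -0.04993663]), 'qvel': array([-0.00046568, -0.00201629,  0.00100239, -0.00430526, -0.00021281,
        0.00063195, -0.00063592]), 'joint_torque': array([ 2.58752800e-03, -4.34728467e+01,  1.02914874e+00, -2.50457203e+01,
        1.07975135e-02,  5.41446672e-03, -1.63370578e-05]), 'eef_pos': array([ 0.21205291, -0.61349848,  0.22998472]), 'eef_rot': array([-1.20712773e-03,  9.86183107e-01,  1.65654305e-01, -2.72141110e-04]), 'force': array([-0.46930182,  0.06951357,  0.1605127 ]), 'wrist_torque': array([0.01385033, 0.01510432, 0.01185017]), 'grasp_force': 0.0, 'finger_gap': 0.9993569485820918}
```

View pics/top0.png

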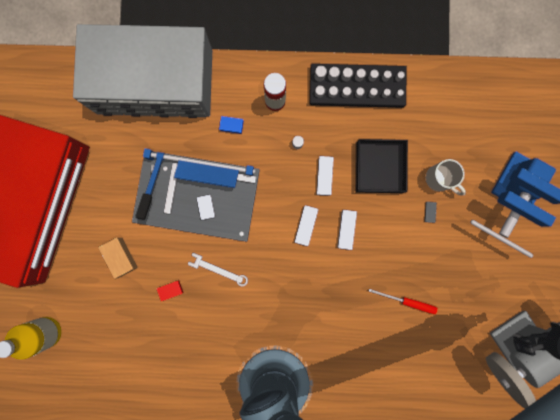

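View pics/scene0.png

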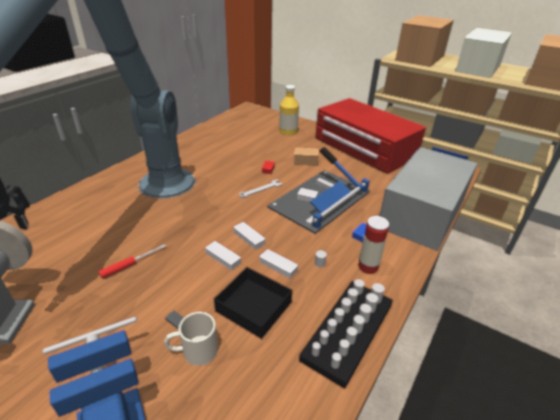

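The top view shows three blanks at (325,175), (306,225) and (347,229). The offcut is on the plate at (206,207), the bin is at (381,166), and the fixture corner is near (175,165). The scene view shows the same three blanks and no fourth.

```bash
cat >> h.py <<'E'
from scipy.optimize import minimize
def boxmask(n,x,y,yaw,dim,zc,S=4):
    h=np.array([[i,j,k] for i in(-.5,.5) for j in(-.5,.5) for k in(-.5,.5)])*dim
    c,s=np.cos(yaw),np.sin(yaw)
    P=h@np.array([[c,s,0],[-s,c,0],[0,0,1]])+[x,y,zc]
    hull=cv2.convexHull(((topix(n,P)+.5)*S*16).astype(np.int32))
    m=np.zeros((420*S,560*S),np.uint8); cv2.fillConvexPoly(m,hull,255,cv2.LINE_AA,4)
    return cv2.resize(m,(560,420),interpolation=cv2.INTER_AREA)/255.
def fitbox(n,mask,dim,zc):
    """pose of a flat box (dim m, centre height zc) from its mask"""
    v,u=np.nonzero(mask); (c,wh,a)=cv2.minAreaRect(np.c_[u,v].astype(np.float32))
    b=toworld(n,cv2.boxPoints((c,wh,a)),zc); e=b[1]-b[0]
    if np.hypot(*e)<np.hypot(*(b[2]-b[1])): e=b[2]-b[1]
    p=[*b.mean(0),np.arctan2(e[1],e[0])]
    f=lambda q:np.abs(boxmask(n,q[0],q[1],q[2],dim,zc)-mask).sum()
    s=np.array(p)+np.array([[0,0,0],[.005,0,0],[0,.005,0],[0,0,.06]])
    r=minimize(f,p,method='Nelder-Mead',options=dict(initial_simplex=s,maxiter=70,xatol=2e-4,fatol=.3))
    r.x[2]=(r.x[2]+np.pi/2)%np.pi-np.pi/2
    return r.x,r.fun/mask.sum()
E
python3 - <<'E'
from h import *
im=pic('top'); B=(.11,.04,.025)
for l in('blank1','offcut','scrap_bin','fixture','socket'):
    for d in models.outline_of('top',l):
        m=d['region']; r=d['rect']
        if d['confidence']<.3: continue
        s=''
        if l=='blank1': s=fitbox('top',m,B,.0125)
        if l=='offcut': s=fitbox('top',m,(.065,.04,.025),.0245)
        if l=='scrap_bin': s=toworld('top',[[(r[0]+r[2])/2,(r[1]+r[3])/2]],.04)
        print(l,round(d['confidence'],2),np.round(r),s)
c=im[140:250,125:265]; cv2.imwrite('pics/fx.png',cv2.resize(c,None,fx=5,fy=5,interpolation=cv2.INTER_CUBIC)[...,::-1])
E
```

```text
blank1 0.86 [338. 209. 358. 250.] (array([ 0.44813316, -0.19546356, -0.10396831]), np.float64(0.06559966742880897))
blank1 0.76 [316. 157. 332. 192.] (array([ 0.60269306, -0.12716252, -0.0631069 ]), np.float64(0.126131221719457))
blank1 0.7 [292. 204. 317. 245.] (array([ 0.45771043, -0.07733409, -0.22820704]), np.float64(0.058526762056173826))
blank1 0.37 [103. 237. 137. 280.] (array([0.34946767, 0.46042242, 0.25171626]), np.float64(0.3410677703917388))
blank1 0.35 [132. 152. 239. 217.] (array([0.53820692, 0.28352865, 1.12061107]), np.float64(1.3198700154218992))
offcut 0.86 [197. 195. 220. 221.] (array([0.50157976, 0.210764  , 0.25043935]), np.float64(0.08319474386613285))
offcut 0.74 [218. 117. 244. 134.] (array([0.74156712, 0.14623965, 1.47513117]), np.float64(0.12832309043020193))
offcut 0.54 [158. 281. 183. 299.] (array([ 0.26147049,  0.30506287, -1.17339146]), np.float64(0.1052906369648451))
scrap_bin 0.87 [355. 136. 408. 195.] [[ 0.63130654 -0.28874779]]
fixture 0.84 [133. 148. 258. 243.] 
fixture 0.45 [201. 197. 218. 220.] 
socket 0.59 [290. 138. 303. 150.]
```

View pics/fx.png

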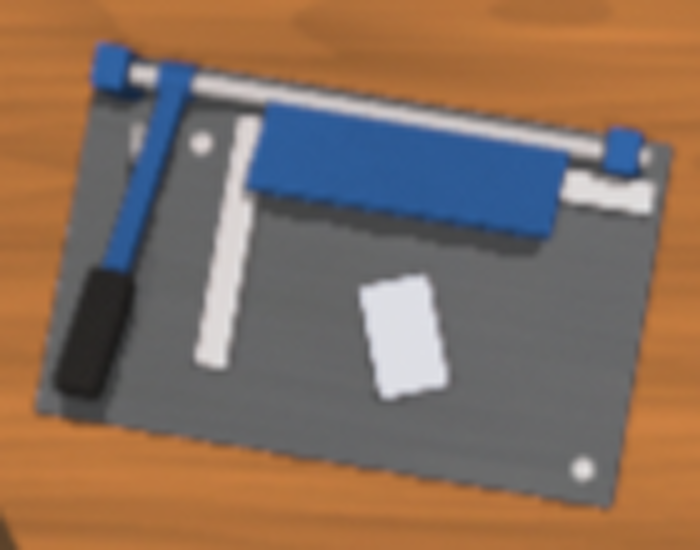

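The crop shows the raised blue presser and the bright side fence, whose lower inner corner is at crop pixel (228,369). The plate corners are at (36,411), (612,506) and (673,147). Next I fit the fixture pose from these points.

```bash
python3 - <<'E'
from h import *
from scipy.optimize import least_squares
px=np.array([[36,411],[612,506],[673,147],[228,369],[652,214]])/5-.4+[125,140]
F=np.array([[-170,110,12],[-170,-230,12],[45,-230,12],[-127,0,32],[0,-225,32]])/1e3
def P(q):
    c,s=np.cos(q[2]),np.sin(q[2]); return F@np.array([[c,s,0],[-s,c,0],[0,0,1]])+[q[0],q[1],0]
r=least_squares(lambda q:(topix('top',P(q))-px).ravel(),[.6,.28,-.15])
print(r.x,np.round(r.fun.reshape(-1,2),1))
E
```

```text
[ 0.60402725  0.2932422  -0.13717338] [[-0.4  0.2]
 [ 0.2  0.6]
 [ 0.5 -0.7]
 [-0.3 -0.2]
 [ 0.   0. ]]
```

```bash
cat >> h.py <<'E'
FX=np.array([0.604,0.2932]); FY=-0.137
def fw(x,y):
    c,s=np.cos(FY),np.sin(FY); return FX+[c*x-s*y,s*x+c*y]
def wf(x,y):
    c,s=np.cos(FY),np.sin(FY); d=np.array([x,y])-FX; return np.array([c*d[0]+s*d[1],-s*d[0]+c*d[1]])
def plan(*W):
    o=env.get_obs(); p=np.array(o['eef_pos']); q=np.array(o['eef_rot']); r=R.from_quat(q[[1,2,3,0]])
    print('t',round(o['t'],1),'at',p.round(4),'gap',round(o['finger_gap']*8.54,2))
    for x,y,z,yaw in W:
        g=R.from_euler('z',yaw)*R.from_euler('x',np.pi); e=np.array([x,y,z])
        rv=(r.inv()*g).as_rotvec(); k=max(np.linalg.norm(e-p)/.0625,np.degrees(np.linalg.norm(rv))/10.7)
        n=int(np.ceil((k-.01)/5)) or 1
        for i in range(n):
            r2=r*R.from_rotvec(rv/n); p2=p+(e-p)/(n-i)
            print(' shift',np.round(r.inv().apply(p2-p)*100,2),'turn',np.round(np.degrees(rv/n),1),'rows %.1f'%(k/n))
            r,p=r2,p2
E
python3 - <<'E'
from h import *
plan((.5016,.2108,.2,.25),(.5016,.2108,.014,.25))
E
```

```text
t 0.4 at [ 0.2123 -0.6142  0.2311] gap 8.58
 shift [ 18.1  -22.84   1.04] turn [-0.   0.   1.6] rows 4.7
 shift [ 17.46 -23.33   1.04] turn [-0.   0.   1.6] rows 4.7
 shift [ 16.81 -23.8    1.04] turn [-0.   0.   1.6] rows 4.7
 shift [-0.  -0.  18.6] turn [ 0. -0. -0.] rows 3.0
```

```bash
r='x'; python3 -m pendant '[[[8.5,18.1,-22.8,1,0,0,1.6],[8.5,18.1,-22.8,1,0,0,1.6],[8.5,18.1,-22.8,1,0,0,1.6],[8.5,18.1,-22.8,1,0,0,1.6],[8.5,18.1,-22.8,1,0,0,1.6]]]' 40
python3 -m pendant '[[[8.5,17.5,-23.3,1,0,0,1.6],[8.5,17.5,-23.3,1,0,0,1.6],[8.5,17.5,-23.3,1,0,0,1.6],[8.5,17.5,-23.3,1,0,0,1.6],[8.5,17.5,-23.3,1,0,0,1.6]]]'
python3 -m pendant '[[[8.5,16.8,-23.8,1,0,0,1.6],[8.5,16.8,-23.8,1,0,0,1.6],[8.5,16.8,-23.8,1,0,0,1.6],[8.5,16.8,-23.8,1,0,0,1.6],[8.5,16.8,-23.8,1,0,0,1.6]]]'
python3 -c "
from h import *
plan((.5016,.2108,.2,.25),(.5016,.2108,.015,.25))"
```

```text
t: 1.02
eef_pos: [0.31, -0.3366, 0.2214]
eef_rot: [-0.0, 0.988, 0.153, 0.0]
force: [-0.1, -0.2, 0.7]
finger_gap: 0.994
grasp_force: 0.0
t: 1.65
eef_pos: [0.4067, -0.0619, 0.2118]
eef_rot: [0.0, 0.99, 0.14, 0.001]
force: [0.7, 0.3, -1.0]
finger_gap: 0.996
grasp_force: 0.0
t: 2.28
eef_pos: [0.503, 0.2135, 0.2017]
eef_rot: [-0.001, 0.992, 0.125, 0.001]
force: [0.2, 0.6, 1.5]
finger_gap: 0.998
grasp_force: 0.0
t 2.3 at [0.503  0.2135 0.2017] gap 8.52
 shift [-0.2   0.22  0.17] turn [-0.1 -0.1  0.1] rows 0.1
 shift [ 0.  -0.  18.5] turn [-0.  0. -0.] rows 3.0
```

```bash
python3 -m pendant '[[[8.5,-0.2,0.2,6,0,0,0],[8.5,-0.2,0.2,12,0,0,0],[8.5,-0.2,0.2,16,0,0,0],[8.5,-0.2,0.2,18.6,0,0,0],[8.5,-0.2,0.2,18.6,0,0,0]]]' 40
python3 -m pendant '[[[2,0,0,0,0,0,0],[2,0,0,0,0,0,0],[2,0,0,0,0,0,0],[2,0,0,0,0,0,0],[2,0,0,0,0,0,0]]]' 60
python3 -m pendant '[[[2,0,0,-4,0,0,0],[2,0,0,-10,0,0,0],[2,0,0,-16,0,0,0],[2,0,0,-16,0,0,0],[2,0,0,-16,0,0,0]]]'
python3 -c "
from h import *
plan((.631,-.289,.18,0),(.631,-.289,.05,0))"
```

```text
t: 2.9
eef_pos: [0.4991, 0.2064, 0.0132]
eef_rot: [0.001, 0.992, 0.124, -0.003]
force: [0.1, -0.4, 0.2]
finger_gap: 0.996
grasp_force: 0.0
t: 3.52
eef_pos: [0.5027, 0.2085, 0.0172]
eef_rot: [-0.0, 0.992, 0.124, 0.002]
force: [-0.0, -0.0, 7.2]
finger_gap: 0.455
grasp_force: 63.3
t: 4.15
eef_pos: [0.5002, 0.2066, 0.1747]
eef_rot: [0.001, 0.992, 0.124, -0.001]
force: [-0.5, -0.2, -2.6]
finger_gap: 0.452
grasp_force: 62.3
t 4.2 at [0.5002 0.2066 0.1747] gap 3.86
 shift [ 0.23 25.63 -0.24] turn [0.  0.  7.1] rows 4.1
 shift [ 3.41 25.4  -0.25] turn [0.  0.  7.1] rows 4.1
 shift [-0. -0. 13.] turn [-0.  0. -0.] rows 2.1
```

```bash
python3 -m pendant '[[[2,0.2,6,-0.2,0,0,7],[2,0.2,12,-0.2,0,0,7],[2,0.2,18,-0.2,0,0,7],[2,0.2,25.6,-0.2,0,0,7],[2,0.2,25.6,-0.2,0,0,7]]]'
python3 -m pendant '[[[2,3.4,6,-0.2,0,0,7],[2,3.4,12,-0.2,0,0,7],[2,3.4,18,-0.2,0,0,7],[2,3.4,23,-0.2,0,0,7],[2,3.4,25.4,-0.2,0,0,7]]]'
python3 -m pendant '[[[2,0,0,0,0,0,0],[2,0,0,6,0,0,0],[2,0,0,12,0,0,0],[2,0,0,13,0,0,0],[2,0,0,13,0,0,0]]]'
python3 -m pendant '[[[6.5,0,0,0,0,0,0],[6.5,0,0,0,0,0,0],[6.5,0,0,0,0,0,0],[6.5,0,0,-4,0,0,0],[8.5,0,0,-10,0,0,0]]]'
python3 -c "
from h import *
# grasp 16mm off centre, away from end fence
x,y,w=.6027,-.1272,-.0631; a=.016
x-=a*np.cos(w);y-=a*np.sin(w)
plan((x,y,.15,w),(x,y,.006,w))
pic('top');print([fitbox('top',d['region'],(.11,.04,.025),.0125) for d in models.outline_of('top','blank1') if d['confidence']>.5])"
```

```text
t: 4.78
eef_pos: [0.5643, -0.0481, 0.1738]
eef_rot: [0.001, 0.998, 0.058, -0.003]
force: [-0.3, -0.0, -3.2]
finger_gap: 0.451
grasp_force: 62.2
t: 5.4
eef_pos: [0.6293, -0.2917, 0.1758]
eef_rot: [-0.0, 1.0, -0.0, -0.003]
force: [0.7, 0.2, -2.6]
finger_gap: 0.452
grasp_force: 62.2
t: 6.02
eef_pos: [0.6326, -0.2848, 0.0496]
eef_rot: [-0.001, 1.0, 0.004, -0.0]
force: [-0.2, -0.7, -1.2]
finger_gap: 0.456
grasp_force: 62.1
t: 6.65
eef_pos: [0.6299, -0.2874, 0.1482]
eef_rot: [-0.001, 1.0, 0.002, -0.002]
force: [0.7, -0.1, 0.5]
finger_gap: 0.946
grasp_force: 0.0
t 6.7 at [ 0.6299 -0.2874  0.1482] gap 8.08
 shift [ -4.24 -16.14  -0.13] turn [-0.1  0.3  3.9] rows 2.7
 shift [ 0.  -0.  14.4] turn [-0.  0.  0.] rows 2.3
[(array([ 0.60181736, -0.12776304, -0.05147037]), np.float64(0.06653753355761716)), (array([ 0.45618928, -0.07765864, -0.2300754 ]), np.float64(0.13473220951707338)), (array([ 0.4481668 , -0.19563329, -0.09926458]), np.float64(0.09902500449721173))]
```

```bash
python3 -m pendant '[[[8.5,-4.3,-6,0,0,0.3,3.7],[8.5,-4.3,-12,0,0,0.3,3.7],[8.5,-4.3,-16,0,0,0.3,3.7],[8.5,-4.3,-16,0,0,0.3,3.7],[8.5,-4.3,-16,0,0,0.3,3.7]]]' 60
python3 -m pendant '[[[8.5,0,0,5,0,0,0],[8.5,0,0,10,0,0,0],[8.5,0,0,13,0,0,0],[8.5,0,0,14.1,0,0,0],[8.5,0,0,14.1,0,0,0]]]'
python3 -m pendant '[[[2,0,0,0,0,0,0],[2,0,0,0,0,0,0],[2,0,0,0,0,0,0],[2,0,0,0,0,0,0],[2,0,0,0,0,0,0]]]' 60
python3 -c "
from h import *
plan()"
python3 -m pendant '[[[2,0,0,-4,0,0,0],[2,0,0,-10,0,0,0],[2,0,0,-14,0,0,0],[2,0,0,-14,0,0,0],[2,0,0,-14,0,0,0]]]'
python3 -c "
from h import *
x,y=fw(-.077,-.042)
plan((x,y,.12,FY),(x,y,.02,FY))"
```

```text
t: 7.38
eef_pos: [0.5885, -0.1286, 0.15]
eef_rot: [0.001, 1.0, -0.03, 0.003]
force: [-0.4, -0.5, -0.4]
finger_gap: 0.998
grasp_force: 0.0
t: 8.0
eef_pos: [0.5888, -0.1294, 0.008]
eef_rot: [0.0, 1.0, -0.031, 0.002]
force: [-0.4, -0.4, 0.0]
finger_gap: 0.997
grasp_force: 0.0
t: 8.62
eef_pos: [0.5904, -0.1283, 0.0101]
eef_rot: [0.0, 1.0, -0.03, 0.004]
force: [-0.5, -0.1, 7.6]
finger_gap: 0.449
grasp_force: 63.3
t 8.6 at [ 0.5904 -0.1283  0.0101] gap 3.83
t: 9.25
eef_pos: [0.5861, -0.1279, 0.1462]
eef_rot: [-0.0, 1.0, -0.03, 0.001]
force: [-0.1, 0.5, -2.6]
finger_gap: 0.454
grasp_force: 39.4
t 9.2 at [ 0.5861 -0.1279  0.1462] gap 3.88
 shift [ -4.37 -19.27   1.31] turn [-0.  -0.   2.2] rows 3.2
 shift [ -5.11 -19.09   1.31] turn [-0.  -0.   2.2] rows 3.2
 shift [ 0. -0. 10.] turn [0. 0. 0.] rows 1.6
```

```bash
python3 -m pendant '[[[2,-4.4,-6,1.3,0,0,2.2],[2,-4.4,-12,1.3,0,0,2.2],[2,-4.4,-17,1.3,0,0,2.2],[2,-4.4,-19.3,1.3,0,0,2.2],[2,-4.4,-19.3,1.3,0,0,2.2]]]' 80
python3 -m pendant '[[[2,-5.1,-6,0,0,0,2.2],[2,-5.1,-12,0,0,0,2.2],[2,-5.1,-17,0,0,0,2.2],[2,-5.1,-19.1,0,0,0,2.2],[2,-5.1,-19.1,0,0,0,2.2]]]'
python3 -c "
from h import *
pic('scene','s1.png');x,y=fw(-.077,-.042)
plan((x,y,.12,FY),(x,y,.022,FY))"
```

```text
t: 9.88
eef_pos: [0.5531, 0.0708, 0.1324]
eef_rot: [-0.001, 0.999, -0.046, -0.0]
force: [0.3, -0.9, -3.4]
finger_gap: 0.45
grasp_force: 85.7
t: 10.5
eef_pos: [0.5229, 0.2625, 0.1333]
eef_rot: [0.0, 0.998, -0.067, 0.001]
force: [0.4, -0.0, -3.6]
finger_gap: 0.44
grasp_force: 85.7
t 10.6 at [0.5234 0.2599 0.1331] gap 3.77
 shift [-0.18 -0.2   1.31] turn [ 0.2 -0.2 -0. ] rows 0.2
 shift [-0.  -0.   9.8] turn [ 0. -0. -0.] rows 1.6
```

View pics/s1.png

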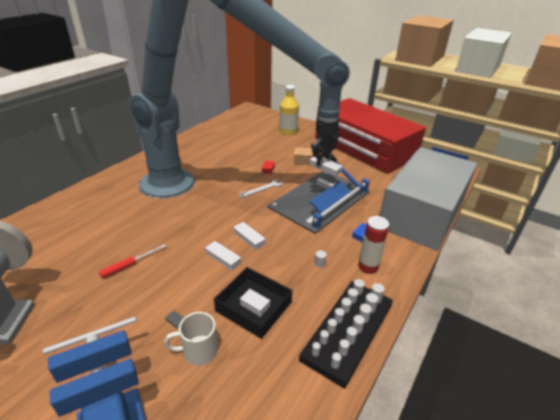

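The offcut is in the bin at about (255,300), and the blank is held over the fixture at about (330,168). I lower it until it touches, then push it toward the end fence.

```bash
python3 -m pendant '[[[2,-0.2,-0.2,5,0,0,0],[2,-0.2,-0.2,9,0,0,0],[2,-0.2,-0.2,10.3,0,0,0],[2,-0.2,-0.2,10.9,0,0,0],[2,-0.2,-0.2,11.1,0,0,0]]]'
python3 -m pendant '[[[2,0,0,0,0,0,0],[2,0.3,0,0,0,0,0],[2,0.6,0,0,0,0,0],[2,0.9,0,0,0,0,0],[2,0.9,0,0,0,0,0]]]'
python3 -c "
from h import *
plan();o=env.get_obs();print(wf(*o['eef_pos'][:2]))"
```

```text
t: 11.18
eef_pos: [0.5216, 0.2628, 0.0391]
eef_rot: [0.007, 0.997, -0.072, 0.001]
force: [-35.3, -18.4, 98.4]
finger_gap: 0.445
grasp_force: 109.2
t: 11.8
eef_pos: [0.5216, 0.2628, 0.0392]
eef_rot: [0.008, 0.997, -0.072, -0.006]
force: [-48.7, -18.7, 101.2]
finger_gap: 0.451
grasp_force: 110.4
t 11.8 at [0.5216 0.2628 0.0392] gap 3.85
[-0.07746442 -0.0413802 ]
```

Contact came 17 mm too early and at high force, so I back off upward and look.

```bash
python3 -m pendant '[[[2,-0.9,0,-2.5,0,0,0],[2,-0.9,0,-5,0,0,0],[2,-0.9,0,-6,0,0,0],[2,-0.9,0,-6,0,0,0],[2,-0.9,0,-6,0,0,0]]]'
python3 -c "
from h import *
plan();o=env.get_obs();print(wf(*o['eef_pos'][:2]),o['force'])
a=pic('scene')[120:240,240:400];b=pic('top')[130:260,120:270]
cv2.imwrite('pics/c1.png',np.hstack([cv2.resize(i,(395,360),interpolation=cv2.INTER_CUBIC) for i in(a,b)])[...,::-1])"
```

```text
t: 12.42
eef_pos: [0.5219, 0.2629, 0.0823]
eef_rot: [0.001, 0.998, -0.069, 0.001]
force: [-0.2, 0.7, -4.0]
finger_gap: 0.447
grasp_force: 96.8
t 12.4 at [0.5219 0.2629 0.0823] gap 3.81
[-0.07724205 -0.04118712] [-0.15062839  0.66097617 -4.00504996]
```

View pics/c1.png

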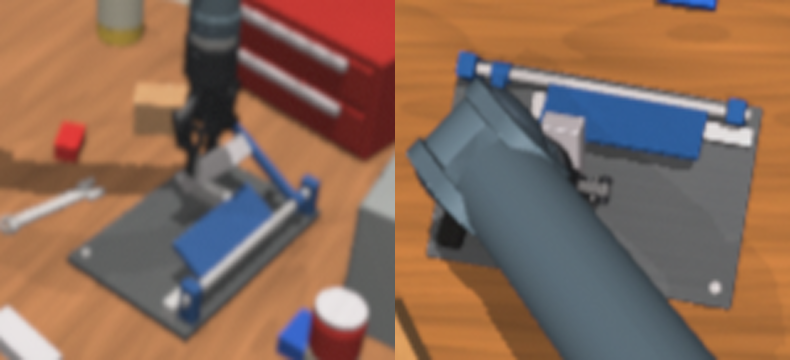

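The blank's front end came down on the raised presser, in the top crop around (580,125), and the blank was pitched up. It has to be set down further back and slid in under the presser.

```bash
python3 -m pendant '[[[2,0,0,-2,0,0,0],[2,0,0,-4,0,0,0],[2,-3,0,-4,0,0,0],[2,-4.3,0,-4,0,0,0],[2,-4.3,0,-4,0,0,0]]]' 60
python3 -m pendant '[[[2,0,0,3,0,0,0],[2,0,0,5,0,0,0],[2,0,0,6.5,0,0,0],[2,0,0,7,0,0,0],[2,0,0,7.2,0,0,0]]]'
python3 -c "
from h import *
plan();o=env.get_obs();print(wf(*o['eef_pos'][:2]),o['force'])
a=pic('scene')[120:240,240:400]
cv2.imwrite('pics/c2.png',cv2.resize(a,(640,480),interpolation=cv2.INTER_CUBIC)[...,::-1])"
```

```text
t: 13.15
eef_pos: [0.4788, 0.2711, 0.1243]
eef_rot: [-0.0, 0.998, -0.067, 0.003]
force: [-0.2, -0.3, -2.7]
finger_gap: 0.447
grasp_force: 96.9
t: 13.78
eef_pos: [0.4802, 0.2708, 0.0516]
eef_rot: [-0.0, 0.998, -0.068, 0.003]
force: [-0.0, -0.1, -2.8]
finger_gap: 0.444
grasp_force: 96.8
t 13.8 at [0.4802 0.2708 0.0516] gap 3.8
[-0.11955096 -0.03908762] [-0.023297   -0.06427663 -2.80376396]
```

View pics/c2.png

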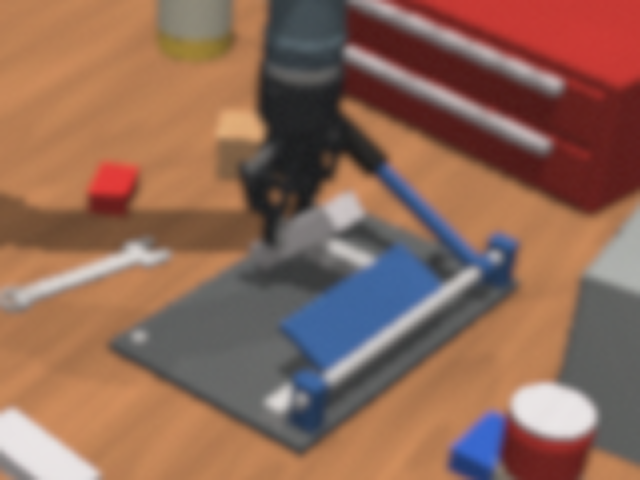

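The blank is pitched with its front end up by about 20°. I soften the grip and press it down gently so that it swings level.

```bash
python3 -m pendant '[[[2,0,0,0,0,0,0],[2,0,0,0.3,0,0,0],[2,0,0,0.6,0,0,0],[2,0,0,0.9,0,0,0],[2,0,0,1.2,0,0,0]]]' 22
python3 -m pendant '[[[2,0,0,0.2,0,0,0],[2,0,0,0.4,0,0,0],[2,0,0,0.6,0,0,0],[2,0,0,0.8,0,0,0],[2,0,0,1,0,0,0]]]'
python3 -m pendant '[[[2,0,0,0.1,0,0,0],[2,0,0,0.3,0,0,0],[2,0,0,0.4,0,0,0],[2,0,0,0.6,0,0,0],[2,0,0,0.6,0,0,0]]]'
```

```text
t: 14.45
eef_pos: [0.4803, 0.2705, 0.0402]
eef_rot: [0.0, 0.998, -0.068, 0.003]
force: [-1.8, -2.2, 13.4]
finger_gap: 0.441
grasp_force: 98.3
t: 15.08
eef_pos: [0.4852, 0.2704, 0.0376]
eef_rot: [0.002, 0.998, -0.069, 0.007]
force: [-7.5, -12.0, 48.5]
finger_gap: 0.444
grasp_force: 104.8
t: 15.7
eef_pos: [0.4918, 0.2695, 0.0337]
eef_rot: [0.001, 0.997, -0.07, 0.012]
force: [1.0, -11.5, 39.8]
finger_gap: 0.443
grasp_force: 108.9
```

```bash
python3 -m pendant '[[[2,0,0,-0.6,0,0,0],[2,0,0,-0.8,0,0,0],[6,0,0,-0.8,0,0,0],[6,0,0,-0.8,0,0,0],[6,0,0,-0.8,0,0,0]]]' 22
python3 -m pendant '[[[6,0,0,-3,0,0,0],[8.5,0,0,-8,0,0,0],[8.5,-6,6,-12,0,0,0],[8.5,-6,12,-14,0,0,0],[8.5,-6,16,-14,0,0,0]]]' 40
python3 -c "
from h import *
plan();b=pic('top','t2.png')
for d in models.outline_of('top','blank1'):
  if d['confidence']>.4:
    r=d['rect'];on=r[0]<260
    q,e=fitbox('top',d['region'],(.11,.04,.025),.0245 if on else .0125);print(q,e,wf(*q[:2]) if on else '')
cv2.imwrite('pics/c3.png',cv2.resize(b[130:260,120:270],(750,600),interpolation=cv2.INTER_CUBIC)[...,::-1])"
```

```text
t: 16.32
eef_pos: [0.478, 0.2705, 0.0303]
eef_rot: [0.0, 0.998, -0.068, 0.001]
force: [-0.2, 0.6, 0.1]
finger_gap: 0.703
grasp_force: 0.0
t: 16.95
eef_pos: [0.3975, 0.1223, 0.1714]
eef_rot: [-0.0, 0.998, -0.066, 0.003]
force: [0.7, -2.0, 0.9]
finger_gap: 0.994
grasp_force: 0.0
t 16.9 at [0.3975 0.1223 0.1714] gap 8.49
[ 0.51215416  0.26998764 -0.12632595] 0.06888002658690595 [-0.0878151  -0.03553842]
[ 0.44812822 -0.19530215 -0.10361873] 0.07021075810003145
```

View pics/c3.png

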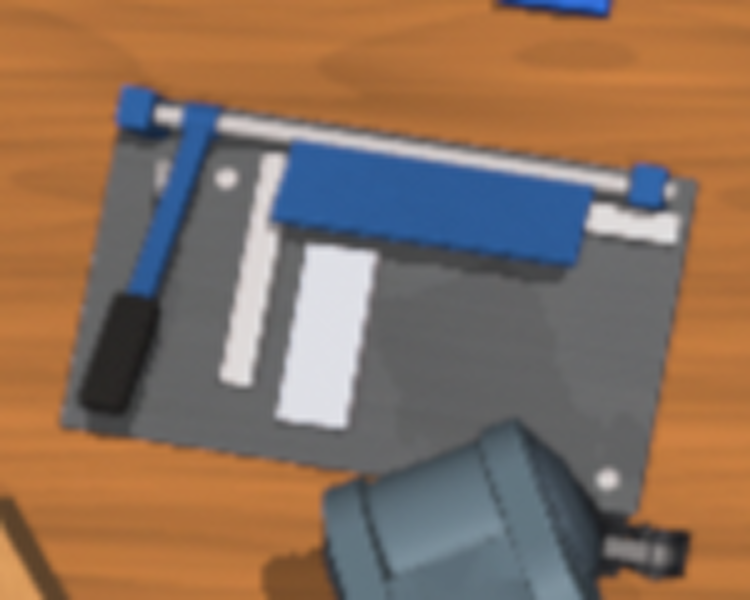

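The blank now lies flat about 15 mm from the side fence, in the crop around (325,335). I push it sideways with closed fingers, then along toward the end fence.

```bash
python3 -c "
from h import *
w=lambda x,y,z:(*fw(x,y),z,FY)
plan(w(-.088,-.085,.1),w(-.088,-.085,.022),w(-.088,-.0515,.022),w(-.088,-.07,.022),w(-.088,-.07,.07),w(-.167,-.022,.07),w(-.167,-.022,.022),w(-.117,-.022,.022))"
```

```text
t 17.1 at [0.3965 0.1153 0.1702] gap 8.48
 shift [  9.19 -12.09   6.99] turn [ 0.3 -0.2 -0.5] rows 2.7
 shift [ 0.  -0.   7.8] turn [-0.  0.  0.] rows 1.2
 shift [ 0.   -3.35 -0.  ] turn [0. 0. 0.] rows 0.5
 shift [0.   1.85 0.  ] turn [0. 0. 0.] rows 0.3
 shift [ 0.   0.  -4.8] turn [0. 0. 0.] rows 0.8
 shift [-7.9 -4.8 -0. ] turn [0. 0. 0.] rows 1.5
 shift [-0.  -0.   4.8] turn [0. 0. 0.] rows 0.8
 shift [5. 0. 0.] turn [0. 0. 0.] rows 0.8
```

```bash
python3 -m pendant '[[[0,5,-6,3,0.3,-0.2,-0.5],[0,9.2,-12.1,7,0.3,-0.2,-0.5],[0,9.2,-12.1,7,0.3,-0.2,-0.5],[0,9.2,-12.1,7,0.3,-0.2,-0.5],[0,9.2,-12.1,7,0.3,-0.2,-0.5]]]'
python3 -m pendant '[[[0,0,0,5,0,0,0],[0,0,0,7.8,0,0,0],[0,0,0,7.8,0,0,0],[0,0,-1,7.8,0,0,0],[0,0,-1.6,7.8,0,0,0]]]'
python3 -m pendant '[[[0,0,-0.5,0,0,0,0],[0,0,-1,0,0,0,0],[0,0,-1.4,0,0,0,0],[0,0,-1.7,0,0,0,0],[0,0,-1.7,0,0,0,0]]]'
python3 -c "
from h import *
o=env.get_obs();print(wf(*o['eef_pos'][:2]),o['force'])"
```

```text
t: 17.68
eef_pos: [0.5053, 0.23, 0.1006]
eef_rot: [-0.002, 0.998, -0.063, -0.0]
force: [-0.2, -0.1, -0.4]
finger_gap: -0.0
grasp_force: 0.0
t: 18.3
eef_pos: [0.51, 0.2469, 0.0254]
eef_rot: [-0.003, 0.998, -0.064, 0.002]
force: [0.7, -1.8, 0.2]
finger_gap: 0.001
grasp_force: 0.7
t: 18.92
eef_pos: [0.5107, 0.2534, 0.0236]
eef_rot: [0.006, 0.998, -0.066, -0.001]
force: [-4.8, -16.0, 13.7]
finger_gap: -0.001
grasp_force: 8.3
[-0.08702236 -0.05220622] [ -4.78188436 -15.97225025  13.66875262]
```

```bash
python3 -m pendant '[[[0,0,1,-0.1,0,0,0],[0,0,1.9,-0.1,0,0,0],[0,0,1.9,-5,0,0,0],[0,-5,-1,-5,0,0,0],[0,-7.9,-2.9,-5,0,0,0]]]'
python3 -c "
from h import *
w=lambda x,y,z:(*fw(x,y),z,FY)
plan(w(-.168,-.022,.07),w(-.168,-.022,.024),w(-.117,-.022,.024))"
```

```text
t: 19.55
eef_pos: [0.4345, 0.305, 0.0749]
eef_rot: [-0.005, 0.998, -0.063, 0.002]
force: [-0.6, 0.5, 0.2]
finger_gap: 0.004
grasp_force: 0.0
t 19.6 at [0.4345 0.305  0.0749] gap 0.03
 shift [0.14 1.06 0.48] turn [-0.6 -0.1  0.7] rows 0.2
 shift [ 0.  -0.   4.6] turn [0. 0. 0.] rows 0.7
 shift [5.1 0.  0. ] turn [0. 0. 0.] rows 0.8
```

```bash
python3 -m pendant '[[[0,0.1,1.1,0.5,-0.6,0,0.7],[0,0.1,1.1,3,-0.6,0,0.7],[0,0.1,1.1,5.1,-0.6,0,0.7],[0,0.1,1.1,5.1,-0.6,0,0.7],[0,0.6,1.1,5.1,-0.6,0,0.7]]]'
python3 -m pendant '[[[0,0.8,0,0,0,0,0],[0,1.7,0,0,0,0,0],[0,2.6,0,0,0,0,0],[0,3.4,0,0,0,0,0],[0,3.8,0,0,0,0,0]]]'
python3 -m pendant '[[[0,0.3,0,0,0,0,0],[0,0.5,0,0,0,0,0],[0,0.8,0,0,0,0,0],[0,0.8,0,0,0,0,0],[0,0.8,0,0,0,0,0]]]'
python3 -c "
from h import *
o=env.get_obs();print(wf(*o['eef_pos'][:2]),o['force'])"
```

```text
t: 20.18
eef_pos: [0.441, 0.2905, 0.0227]
eef_rot: [0.002, 0.998, -0.07, 0.001]
force: [-0.2, -0.1, 0.6]
finger_gap: -0.002
grasp_force: 0.0
t: 20.8
eef_pos: [0.4792, 0.2847, 0.0228]
eef_rot: [0.002, 0.998, -0.07, 0.001]
force: [-2.7, -0.1, 2.7]
finger_gap: 0.0
grasp_force: 1.7
t: 21.42
eef_pos: [0.4818, 0.2844, 0.0223]
eef_rot: [0.003, 0.998, -0.069, -0.003]
force: [-9.0, 0.7, 7.4]
finger_gap: 0.001
grasp_force: 4.8
[-0.11983977 -0.02535629] [-9.0426962   0.65196981  7.36045319]
```

The first blank is seated, with contact at 9 N against the end fence. Now the second blank, gripped at its centre.

```bash
python3 -m pendant '[[[8,-1.5,0,0,0,0,0],[8,-2.5,0,-3,0,0,0],[8,-2.5,5,-8,0,0,0],[8.5,-2.5,10,-10,0,0,0],[8.5,-2.5,15,-10,0,0,0]]]'
python3 -c "
from h import *
pic('top')
for d in models.outline_of('top','blank1'):
  if d['confidence']>.3:
    r=d['rect'];on=r[0]<260
    q,e=fitbox('top',d['region'],(.11,.04,.025),.0245 if on else .0125);print(q,e,wf(*q[:2]) if on else '')
plan((.4565,-.0776,.12,-.229),(.4565,-.0776,.0095,-.229))"
```

```text
t: 22.05
eef_pos: [0.4436, 0.1375, 0.1259]
eef_rot: [0.002, 0.998, -0.07, 0.005]
force: [-0.4, -1.3, 0.3]
finger_gap: 0.992
grasp_force: 0.0
[ 0.45601001 -0.07833385 -0.24228585] 0.06720931915201506 
[ 0.44941331 -0.19625302 -0.12635966] 0.25792173409448166 
[ 0.53871107  0.28424967 -0.1321523 ] 0.3767017724120216 [-0.06345482 -0.0177831 ]
t 22.1 at [0.4411 0.131  0.1231] gap 8.5
 shift [ 4.66 20.39  0.55] turn [ 0.6 -0.3  4.5] rows 3.3
 shift [ 0.   -0.   11.05] turn [-0.  0. -0.] rows 1.8
```

```bash
python3 -m pendant '[[[8.5,2,6,0,0.6,-0.3,4.8],[8.5,3,12,0,0.6,-0.3,4.8],[8.5,4,17,0.5,0.6,-0.3,4.8],[8.5,4.7,20.4,0.5,0.6,-0.3,4.8],[8.5,4.7,20.4,0.5,0.6,-0.3,4.8]]]'
python3 -m pendant '[[[8.5,0,0,5,0,0,0],[8.5,0,0,9,0,0,0],[8.5,0,0,10.9,0,0,0],[8.5,0,0,10.9,0,0,0],[8.5,0,0,10.9,0,0,0]]]'
python3 -m pendant '[[[2,0,0,0,0,0,0],[2,0,0,0,0,0,0],[2,0,0,0,0,0,0],[2,0,0,0,0,0,0],[2,0,0,0,0,0,0]]]' 70
python3 -m pendant '[[[2,0,0,-4,0,0,0],[2,0,0,-9,0,0,0],[2,0,0,-11,0,0,0],[2,0,0,-11,0,0,0],[2,0,0,-11,0,0,0]]]'
python3 -c "
from h import *
w=lambda x,y,z:(*fw(x,y),z,FY)
plan(w(-.1,-.084,.12),w(-.1,-.084,.026))"
```

```text
t: 22.78
eef_pos: [0.4593, -0.0736, 0.1193]
eef_rot: [-0.002, 0.993, -0.115, -0.001]
force: [-0.6, -0.1, -0.4]
finger_gap: 0.994
grasp_force: 0.0
t: 23.4
eef_pos: [0.4597, -0.0679, 0.0112]
eef_rot: [-0.003, 0.994, -0.111, -0.0]
force: [-0.5, 0.9, -0.7]
finger_gap: 0.995
grasp_force: 0.0
t: 24.02
eef_pos: [0.4594, -0.07, 0.0116]
eef_rot: [-0.002, 0.994, -0.112, -0.001]
force: [-0.8, -2.0, 7.0]
finger_gap: 0.447
grasp_force: 71.8
t: 24.65
eef_pos: [0.4571, -0.0692, 0.119]
eef_rot: [-0.003, 0.994, -0.112, -0.003]
force: [-0.6, -0.3, -2.5]
finger_gap: 0.447
grasp_force: 71.9
t 24.6 at [ 0.4571 -0.0692  0.119 ] gap 3.82
 shift [ -2.96 -29.36   0.09] turn [-0.3  0.3 -5. ] rows 4.7
 shift [ 0.  -0.   9.4] turn [ 0.  0. -0.] rows 1.5
```

```bash
python3 -m pendant '[[[2,-0.6,-6,0,-0.3,0.3,-5],[2,-1.2,-12,0,-0.3,0.3,-5],[2,-1.8,-18,0,-0.3,0.3,-5],[2,-2.5,-24,0,-0.3,0.3,-5],[2,-3,-29.4,0,-0.3,0.3,-5]]]'
python3 -m pendant '[[[2,0,0,0,0,0,0],[2,0,0,5,0,0,0],[2,0,0,7.5,0,0,0],[2,0,0,8,0,0,0],[2,0,0,8,0,0,0]]]'
python3 -c "
from h import *
o=env.get_obs();print(wf(*o['eef_pos'][:2]),o['force'])
a=pic('scene')[120:240,240:400]
cv2.imwrite('pics/c4.png',cv2.resize(a,(640,480),interpolation=cv2.INTER_CUBIC)[...,::-1])
w=lambda x,y,z:(*fw(x,y),z,FY)
plan(w(-.1,-.084,.026))"
```

```text
t: 25.28
eef_pos: [0.493, 0.2256, 0.1199]
eef_rot: [0.0, 0.998, -0.068, -0.001]
force: [1.4, -1.0, -2.5]
finger_gap: 0.444
grasp_force: 71.9
t: 25.9
eef_pos: [0.4945, 0.2233, 0.0416]
eef_rot: [0.0, 0.998, -0.069, 0.0]
force: [0.0, -0.0, -2.0]
finger_gap: 0.444
grasp_force: 72.0
[-0.09893826 -0.08416908] [ 0.02607707 -0.03246903 -2.00885451]
t 25.9 at [0.4953 0.2239 0.0425] gap 3.83
 shift [-0.19  0.05  1.65] turn [-0.1 -0.1 -0. ] rows 0.3
```

View pics/c4.png

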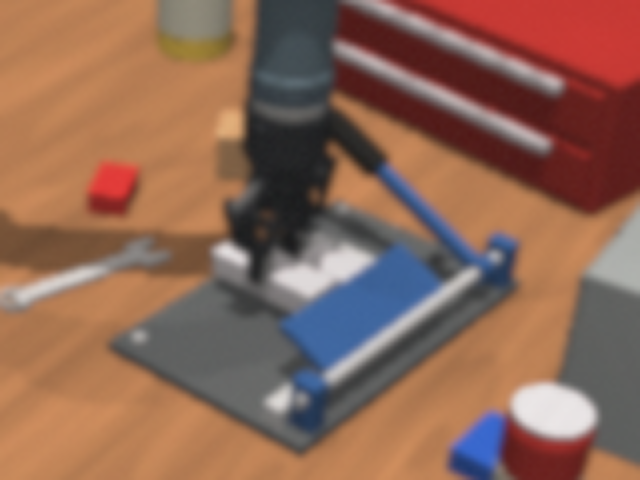

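The second blank is level, just clear of the presser tip and beside the first. I lower it, release, push it in +y and then in +x.

```bash
python3 -m pendant '[[[2,-0.3,0,0.8,0,0,0],[2,-0.3,0,1.4,0,0,0],[2,-0.3,0,1.8,0,0,0],[2,-0.3,0,1.8,0,0,0],[5,-0.3,0,1.7,0,0,0]]]'
python3 -m pendant '[[[5,0,0,0,0,0,0],[5,0,0,0,0,0,0],[5,0,0,-3,0,0,0],[3,0,4.5,-6,0,0,0],[0,0,4.5,-6,0,0,0]]]'
python3 -c "
from h import *
w=lambda x,y,z:(*fw(x,y),z,FY)
plan(w(-.1,-.131,.08),w(-.1,-.131,.024),w(-.1,-.0915,.024))"
```

```text
t: 26.58
eef_pos: [0.4924, 0.2247, 0.0256]
eef_rot: [-0.001, 0.998, -0.068, 0.001]
force: [0.1, -0.8, -0.6]
finger_gap: 0.585
grasp_force: 0.0
t: 27.2
eef_pos: [0.4878, 0.1759, 0.0869]
eef_rot: [0.001, 0.997, -0.071, 0.003]
force: [1.2, -0.0, -0.6]
finger_gap: 0.165
grasp_force: 0.0
t 27.2 at [0.4878 0.1759 0.0869] gap 1.41
 shift [-0.1  -0.11  0.69] turn [ 0.1 -0.3 -0.3] rows 0.1
 shift [ 0.  -0.   5.6] turn [0. 0. 0.] rows 0.9
 shift [-0.   -3.95 -0.  ] turn [-0.  0.  0.] rows 0.6
```

```bash
python3 -m pendant '[[[0,-0.1,0,0.7,0,-0.3,-0.3],[0,-0.1,0,4,0,-0.3,-0.3],[0,-0.1,0,6.2,0,-0.3,-0.3],[0,-0.1,-0.4,6.2,0,-0.3,-0.3],[0,-0.1,-1,6.2,0,-0.3,-0.3]]]'
python3 -m pendant '[[[0,0,-0.6,0,0,0,0],[0,0,-1.2,0,0,0,0],[0,0,-1.8,0,0,0,0],[0,0,-2.4,0,0,0,0],[0,0,-2.8,0,0,0,0]]]'
python3 -m pendant '[[[0,0,-0.1,0,0,0,0],[0,0,-0.2,0,0,0,0],[0,0,-0.2,0,0,0,0],[0,0,-0.2,0,0,0,0],[0,0,-0.2,0,0,0,0]]]'
python3 -c "
from h import *
o=env.get_obs();print(wf(*o['eef_pos'][:2]),o['force'])"
```

```text
t: 27.82
eef_pos: [0.486, 0.1913, 0.0231]
eef_rot: [-0.001, 0.998, -0.065, -0.002]
force: [1.0, 0.8, -0.1]
finger_gap: -0.004
grasp_force: 1.3
t: 28.45
eef_pos: [0.4897, 0.2157, 0.0232]
eef_rot: [0.002, 0.998, -0.066, -0.002]
force: [-3.1, -8.7, 6.7]
finger_gap: 0.003
grasp_force: 4.4
t: 29.08
eef_pos: [0.4896, 0.2156, 0.0232]
eef_rot: [0.003, 0.998, -0.067, -0.003]
force: [-2.3, -7.8, 5.9]
finger_gap: -0.002
grasp_force: 3.9
[-0.10269474 -0.09245419] [-2.34657545 -7.7976467   5.86201673]
```

```bash
python3 -m pendant '[[[0,0,1,0,0,0,0],[0,0,1.9,0,0,0,0],[0,0,1.9,-5,0,0,0],[0,-5,-1,-5,0,0,0],[0,-7.9,-2.9,-5,0,0,0]]]'
python3 -c "
from h import *
w=lambda x,y,z:(*fw(x,y),z,FY)
plan(w(-.182,-.06,.074),w(-.182,-.06,.024),w(-.117,-.06,.024))"
```

```text
t: 29.7
eef_pos: [0.4145, 0.2606, 0.0744]
eef_rot: [-0.002, 0.998, -0.065, -0.001]
force: [0.2, -0.5, -0.3]
finger_gap: 0.007
grasp_force: 0.0
t 29.7 at [0.4145 0.2606 0.0744] gap 0.06
 shift [0.12 0.19 0.04] turn [-0.2  0.1  0.4] rows 0.0
 shift [-0. -0.  5.] turn [ 0. -0. -0.] rows 0.8
 shift [ 6.5 -0.  -0. ] turn [-0.  0.  0.] rows 1.0
```

```bash
python3 -m pendant '[[[0,0.1,0.2,1,0,0,0.4],[0,0.1,0.2,4,0,0,0.4],[0,0.1,0.2,5,0,0,0.4],[0,0.5,0.2,5,0,0,0.4],[0,1.2,0.2,5,0,0,0.4]]]'
python3 -m pendant '[[[0,0.8,0,0,0,0,0],[0,1.7,0,0,0,0,0],[0,2.6,0,0,0,0,0],[0,3.4,0,0,0,0,0],[0,4.2,0,0,0,0,0]]]'
python3 -m pendant '[[[0,0.4,0,0,0,0,0],[0,0.8,0,0,0,0,0],[0,1.2,0,0,0,0,0],[0,1.3,0,0,0,0,0],[0,1.3,0,0,0,0,0]]]'
python3 -c "
from h import *
o=env.get_obs();print(wf(*o['eef_pos'][:2]),o['force'])"
```

```text
t: 30.32
eef_pos: [0.4283, 0.2553, 0.024]
eef_rot: [-0.001, 0.998, -0.069, -0.001]
force: [0.5, 0.7, -0.2]
finger_gap: -0.002
grasp_force: 0.0
t: 30.95
eef_pos: [0.4693, 0.2493, 0.0233]
eef_rot: [-0.0, 0.998, -0.069, -0.002]
force: [-3.1, 0.8, 1.5]
finger_gap: -0.0
grasp_force: 1.5
t: 31.58
eef_pos: [0.4769, 0.2482, 0.0227]
eef_rot: [0.001, 0.998, -0.068, -0.005]
force: [-10.6, 0.3, 7.7]
finger_gap: 0.002
grasp_force: 5.0
[-0.11980816 -0.06196579] [-10.63082765   0.28068885   7.71033629]
```

The second blank is seated, with the same end position. Now the third.

```bash
python3 -m pendant '[[[8,-1.5,0,0,0,0,0],[8,-2.5,0,-3,0,0,0],[8,-2.5,5,-8,0,0,0],[8.5,-2.5,10,-10,0,0,0],[8.5,-2.5,16,-10,0,0,0]]]'
python3 -c "
from h import *
pic('top')
for d in models.outline_of('top','blank1'):
  if d['confidence']>.3:
    r=d['rect'];on=r[0]<260
    q,e=fitbox('top',d['region'],(.11,.04,.025),.0245 if on else .0125);print(q,e,wf(*q[:2]) if on else '')
plan((.448,-.1955,.12,-.103),(.448,-.1955,.011,-.103))"
```

```text
t: 32.2
eef_pos: [0.4384, 0.0913, 0.126]
eef_rot: [-0.001, 0.998, -0.069, 0.003]
force: [1.0, -0.6, -0.8]
finger_gap: 0.995
grasp_force: 0.0
[ 0.5318709   0.24482325 -0.13963414] 0.39308473389355747 [-0.06484636 -0.05777427]
[ 0.70831907 -0.04681213 -0.15983603] 3.700280112044818 
[ 0.53884788  0.28784643 -0.16634716] 0.4610670314637483 [-0.06381051 -0.01420135]
[ 0.44843204 -0.19459294 -0.10585167] 0.059191782149433075 
t 32.3 at [0.435  0.0832 0.123 ] gap 8.49
 shift [ 5.47 27.35  0.46] turn [ 0.4  0.1 -2.8] rows 4.5
 shift [-0.  -0.  10.9] turn [0. 0. 0.] rows 1.7
```

```bash
python3 -m pendant '[[[8.5,1.2,6,0.4,0.4,0,-2],[8.5,2.4,12,0.4,0.4,0,-2],[8.5,3.6,18,0.4,0.4,0,-2],[8.5,4.8,24,0.4,0.4,0,-2],[8.5,5.5,27.3,0.4,0.4,0,-2]]]'
python3 -c "
from h import *
plan((.4483,-.195,.12,-.104),(.4483,-.195,.011,-.104))"
```

```text
t: 32.92
eef_pos: [0.4521, -0.1905, 0.1191]
eef_rot: [-0.003, 0.999, -0.054, -0.0]
force: [0.0, 0.9, 0.1]
finger_gap: 0.995
grasp_force: 0.0
t 32.9 at [ 0.4521 -0.1905  0.1191] gap 8.5
 shift [-0.32  0.49 -0.1 ] turn [-0.3  0.1 -0.3] rows 0.1
 shift [-0.  -0.  10.9] turn [ 0. -0. -0.] rows 1.7
```

```bash
python3 -m pendant '[[[8.5,-0.2,0.2,5,0,0,-0.3],[8.5,-0.2,0.2,9,0,0,-0.3],[8.5,-0.2,0.2,10.8,0,0,-0.3],[8.5,-0.2,0.2,10.8,0,0,-0.3],[8.5,-0.2,0.2,10.8,0,0,-0.3]]]'
python3 -m pendant '[[[2,0,0,0,0,0,0],[2,0,0,0,0,0,0],[2,0,0,0,0,0,0],[2,0,0,0,0,0,0],[2,0,0,0,0,0,0]]]' 70
python3 -m pendant '[[[2,0,0,-4,0,0,0],[2,0,0,-9,0,0,0],[2,0,0,-11,0,0,0],[2,0,0,-11,0,0,0],[2,0,0,-11,0,0,0]]]'
python3 -c "
from h import *
w=lambda x,y,z:(*fw(x,y),z,FY)
plan(w(-.103,-.126,.12),w(-.103,-.126,.04))"
```

```text
t: 33.55
eef_pos: [0.4512, -0.1868, 0.0122]
eef_rot: [-0.003, 0.999, -0.049, 0.0]
force: [-0.1, 0.5, 0.2]
finger_gap: 0.997
grasp_force: 0.0
t: 34.17
eef_pos: [0.4509, -0.1882, 0.0125]
eef_rot: [-0.003, 0.999, -0.05, -0.0]
force: [-0.9, -1.8, 7.2]
finger_gap: 0.445
grasp_force: 72.0
t: 34.8
eef_pos: [0.4482, -0.1868, 0.1194]
eef_rot: [-0.004, 0.999, -0.049, -0.003]
force: [-0.3, 0.0, -2.8]
finger_gap: 0.442
grasp_force: 71.8
t 34.8 at [ 0.4482 -0.1868  0.1194] gap 3.77
 shift [ 1.000e-02 -1.855e+01  1.300e-01] turn [-0.2  0.2  1.1] rows 3.0
 shift [ -0.35 -18.55   0.05] turn [-0.2  0.2  1.1] rows 3.0
 shift [ 0. -0.  8.] turn [-0.  0.  0.] rows 1.3
```

```bash
python3 -m pendant '[[[2,0,-6,0,0,0.2,1.1],[2,0,-12,0,0,0.2,1.1],[2,0,-17,0,0,0.2,1.1],[2,0,-18.6,0,0,0.2,1.1],[2,0,-18.6,0,0,0.2,1.1]]]'
python3 -m pendant '[[[2,-0.3,-6,0,-0.3,0.2,1.1],[2,-0.3,-12,0,-0.3,0.2,1.1],[2,-0.3,-17,0,-0.3,0.2,1.1],[2,-0.3,-18.6,0,-0.3,0.2,1.1],[2,-0.3,-18.6,0,-0.3,0.2,1.1]]]'
python3 -m pendant '[[[2,0,0,2,0,0,0],[2,0,0,5,0,0,0],[2,0,0,7.5,0,0,0],[2,0,0,7.8,0,0,0],[2,0,0,7.8,0,0,0]]]'
python3 -c "
from h import *
w=lambda x,y,z:(*fw(x,y),z,FY)
plan(w(-.103,-.126,.026));o=env.get_obs();print(wf(*o['eef_pos'][:2]),o['force'])"
```

```text
t: 35.42
eef_pos: [0.4666, -0.0003, 0.1208]
eef_rot: [-0.004, 0.998, -0.056, -0.001]
force: [-0.7, -0.2, -2.4]
finger_gap: 0.445
grasp_force: 71.8
t: 36.05
eef_pos: [0.4865, 0.1822, 0.1227]
eef_rot: [-0.001, 0.998, -0.068, 0.001]
force: [0.1, -0.5, -2.7]
finger_gap: 0.445
grasp_force: 71.8
t: 36.67
eef_pos: [0.4871, 0.1813, 0.0452]
eef_rot: [-0.001, 0.998, -0.069, 0.001]
force: [-0.5, 0.1, -1.7]
finger_gap: 0.442
grasp_force: 71.7
t 36.7 at [0.4871 0.1813 0.0452] gap 3.77
 shift [-0.25 -0.07  1.92] turn [-0.1 -0.2 -0.1] rows 0.3
[-0.1005067  -0.12676733] [-0.52116974  0.11993459 -1.74374711]
```

```bash
python3 -m pendant '[[[2,-0.3,0,0.8,0,0,0],[2,-0.3,0,1.4,0,0,0],[2,-0.3,0,2,0,0,0],[2,-0.3,0,2,0,0,0],[5,-0.3,0,1.9,0,0,0]]]'
python3 -m pendant '[[[5,0,0,0,0,0,0],[5,0,0,0,0,0,0],[5,0,0,-3,0,0,0],[3,0,4.5,-6,0,0,0],[0,0,4.5,-6,0,0,0]]]'
python3 -c "
from h import *
w=lambda x,y,z:(*fw(x,y),z,FY)
plan(w(-.103,-.174,.08),w(-.103,-.174,.024),w(-.103,-.1315,.024))
b=pic('top')
cv2.imwrite('pics/c5.png',cv2.resize(b[130:260,120:270],(750,600),interpolation=cv2.INTER_CUBIC)[...,::-1])"
```

```text
t: 37.3
eef_pos: [0.4848, 0.1837, 0.0271]
eef_rot: [-0.001, 0.998, -0.068, 0.002]
force: [0.3, -0.2, 0.1]
finger_gap: 0.585
grasp_force: 0.0
t: 37.92
eef_pos: [0.4799, 0.1347, 0.0884]
eef_rot: [0.0, 0.997, -0.071, 0.004]
force: [0.4, 0.6, 0.2]
finger_gap: 0.163
grasp_force: 0.0
t 37.9 at [0.4799 0.1347 0.0884] gap 1.39
 shift [-0.18  0.    0.84] turn [-0.  -0.5 -0.3] rows 0.1
 shift [ 0.  -0.   5.6] turn [ 0.  0. -0.] rows 0.9
 shift [-0.   -4.25 -0.  ] turn [0. 0. 0.] rows 0.7
```

View pics/c5.png

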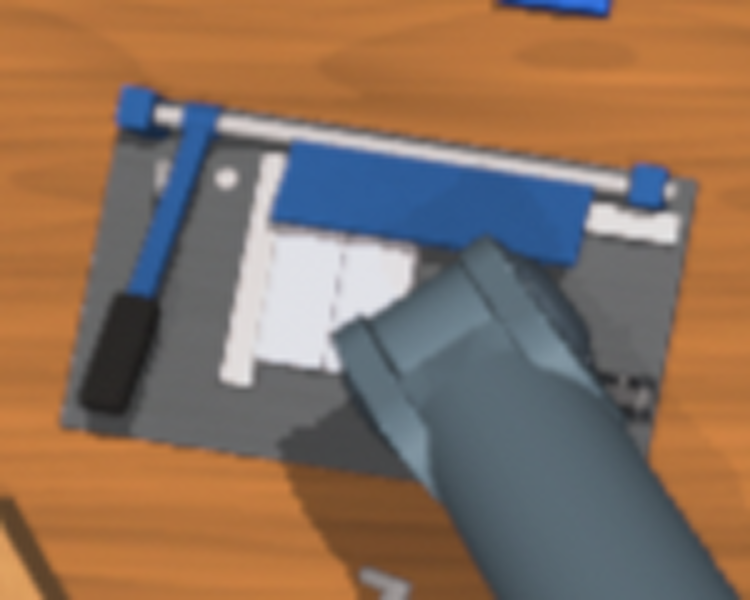

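The crop shows two blanks packed tight against the side fence, around (297,300) and (370,300), with even ends. The third is hidden under the arm. I push it in +y and then +x in the same way.

```bash
python3 -m pendant '[[[0,-0.2,0,0.8,0,-0.5,-0.3],[0,-0.2,0,4,0,-0.5,-0.3],[0,-0.2,0,6.3,0,-0.5,-0.3],[0,-0.2,-0.4,6.3,0,-0.5,-0.3],[0,-0.2,-1,6.3,0,-0.5,-0.3]]]'
python3 -m pendant '[[[0,0,-0.6,0,0,0,0],[0,0,-1.2,0,0,0,0],[0,0,-1.8,0,0,0,0],[0,0,-2.4,0,0,0,0],[0,0,-2.9,0,0,0,0]]]'
python3 -m pendant '[[[0,0,-0.2,0,0,0,0],[0,0,-0.4,0,0,0,0],[0,0,-0.5,0,0,0,0],[0,0,-0.5,0,0,0,0],[0,0,-0.5,0,0,0,0]]]'
python3 -c "
from h import *
o=env.get_obs();print(wf(*o['eef_pos'][:2]),o['force'])"
```

```text
t: 38.6
eef_pos: [0.4774, 0.1504, 0.0236]
eef_rot: [-0.002, 0.998, -0.065, -0.003]
force: [-0.7, 0.4, 0.1]
finger_gap: -0.005
grasp_force: 1.3
t: 39.22
eef_pos: [0.4812, 0.1766, 0.0237]
eef_rot: [0.0, 0.998, -0.066, -0.003]
force: [-0.7, -7.9, 6.5]
finger_gap: 0.001
grasp_force: 4.0
t: 39.85
eef_pos: [0.4812, 0.1765, 0.0236]
eef_rot: [0.004, 0.998, -0.067, -0.004]
force: [-2.9, -10.5, 8.8]
finger_gap: -0.002
grasp_force: 5.5
[-0.1057439  -0.13235264] [ -2.91764726 -10.50031258   8.75789637]
```

```bash
python3 -m pendant '[[[0,0,1,0,0,0,0],[0,0,1.9,0,0,0,0],[0,0,1.9,-5,0,0,0],[0,-5,-1,-5,0,0,0],[0,-7.9,-2.9,-5,0,0,0]]]'
python3 -c "
from h import *
w=lambda x,y,z:(*fw(x,y),z,FY)
plan(w(-.185,-.101,.074),w(-.185,-.101,.024),w(-.117,-.101,.024))"
```

```text
t: 40.48
eef_pos: [0.4065, 0.2237, 0.075]
eef_rot: [-0.003, 0.998, -0.065, -0.002]
force: [-0.9, 0.8, -0.9]
finger_gap: -0.002
grasp_force: 0.0
t 40.5 at [0.4065 0.2237 0.075 ] gap -0.02
 shift [0.12 0.52 0.1 ] turn [-0.3  0.2  0.4] rows 0.1
 shift [ 0. -0.  5.] turn [ 0.  0. -0.] rows 0.8
 shift [ 6.8 -0.  -0. ] turn [0. 0. 0.] rows 1.1
```

```bash
python3 -m pendant '[[[0,0.1,0.5,1,0,0,0.4],[0,0.1,0.5,4,0,0,0.4],[0,0.1,0.5,5.1,0,0,0.4],[0,0.5,0.5,5.1,0,0,0.4],[0,1.2,0.5,5.1,0,0,0.4]]]'
python3 -m pendant '[[[0,0.8,0,0,0,0,0],[0,1.7,0,0,0,0,0],[0,2.6,0,0,0,0,0],[0,3.4,0,0,0,0,0],[0,4.2,0,0,0,0,0]]]'
python3 -m pendant '[[[0,0.4,0,0,0,0,0],[0,0.8,0,0,0,0,0],[0,1.2,0,0,0,0,0],[0,1.5,0,0,0,0,0],[0,1.5,0,0,0,0,0]]]'
python3 -c "
from h import *
o=env.get_obs();print(wf(*o['eef_pos'][:2]),o['force'])"
python3 -m pendant '[[[0,-1.5,0,0,0,0,0],[0,-2.5,0,-3,0,0,0],[0,-2.5,5,-8,0,0,0],[0,-4,10,-12,0,0,0],[0,-4,16,-12,0,0,0]]]'
python3 -m pendant '[[[0,0,3,0,0,0,0],[0,0,3,0,0,0,0],[0,0,3,0,0,0,0],[0,0,3,0,0,0,0],[0,0,3,0,0,0,0]]]'
python3 -c "
from h import *
b=pic('top','t6.png')
cv2.imwrite('pics/c6.png',cv2.resize(b[130:260,120:270],(750,600),interpolation=cv2.INTER_CUBIC)[...,::-1])"
```

```text
t: 41.1
eef_pos: [0.4198, 0.2155, 0.0236]
eef_rot: [-0.002, 0.998, -0.069, -0.002]
force: [0.8, 0.4, 0.5]
finger_gap: 0.0
grasp_force: 0.0
t: 41.72
eef_pos: [0.4608, 0.2094, 0.0229]
eef_rot: [-0.001, 0.998, -0.069, -0.003]
force: [-3.3, 0.2, 2.1]
finger_gap: 0.001
grasp_force: 1.4
t: 42.35
eef_pos: [0.4712, 0.2079, 0.0223]
eef_rot: [-0.0, 0.998, -0.068, -0.006]
force: [-8.6, 1.1, 7.0]
finger_gap: -0.001
grasp_force: 4.4
[-0.11988807 -0.10258805] [-8.5953489   1.06052208  7.03037184]
t: 42.98
eef_pos: [0.4178, 0.0601, 0.145]
eef_rot: [-0.001, 0.998, -0.067, 0.002]
force: [0.9, -1.4, -0.9]
finger_gap: 0.0
grasp_force: 0.0
t: 43.6
eef_pos: [0.4112, 0.032, 0.1419]
eef_rot: [-0.002, 0.998, -0.068, -0.002]
force: [0.4, 0.8, 0.1]
finger_gap: 0.005
grasp_force: 0.0
```

View pics/c6.png

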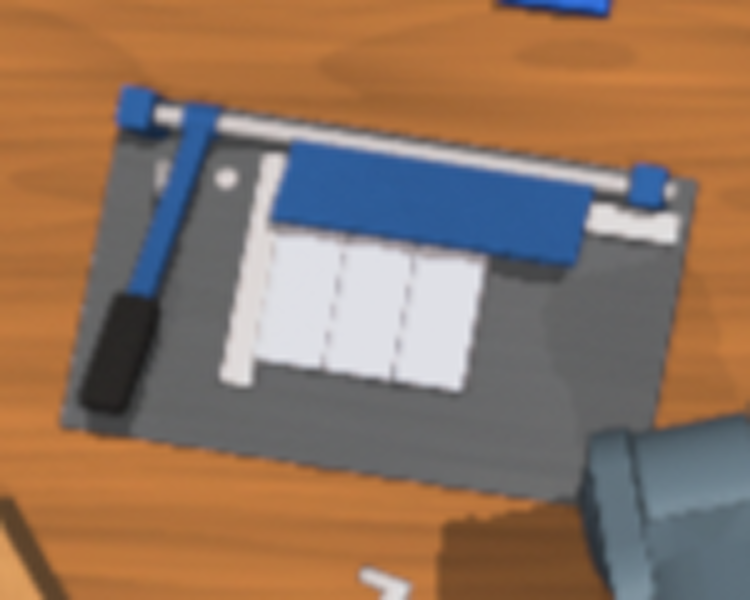

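View pics/t6.png

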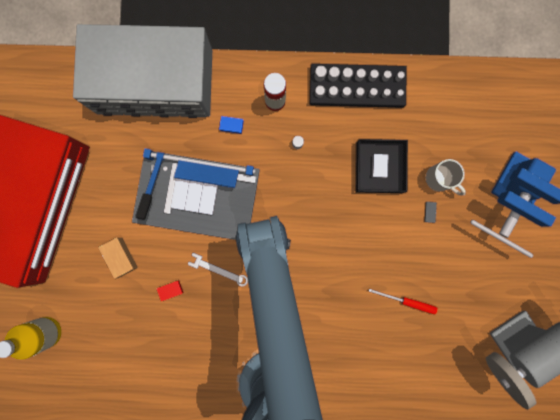

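All three blanks sit tight and flush at crop (297,300), (367,310) and (438,320). The offcut is in the bin at (380,166), the bystanders are unmoved and no fourth blank is in sight. Next is the lever.

```bash
python3 -c "
from h import *
w=lambda x,y,z:(*fw(x,y),z,FY)
plan(w(-.125,.052,.2),w(-.125,.052,.14),w(-.125,.052,.053))"
```

```text
t 43.6 at [0.4111 0.0317 0.1418] gap -0.01
 shift [  1.52 -16.88  -2.87] turn [-0.1  0.1  0. ] rows 2.7
 shift [  1.52 -16.87  -2.89] turn [-0.1  0.1  0. ] rows 2.7
 shift [-0. -0.  6.] turn [ 0. -0. -0.] rows 1.0
 shift [-0.  -0.   8.7] turn [0. 0. 0.] rows 1.4
```

```bash
python3 -m pendant '[[[0,0,0,-5.8,0,0,0],[0,1.5,-5,-5.8,0,0,0],[0,1.5,-11,-5.8,0,0,0],[0,1.5,-16.9,-5.8,0,0,0],[0,1.5,-16.9,-5.8,0,0,0]]]'
python3 -m pendant '[[[0,0.5,-6,0,0,0,0],[0,1,-12,0,0,0,0],[0,1.5,-16.9,0,0,0,0],[0,1.5,-16.9,0,0,0,0],[0,1.5,-16.9,0,0,0,0]]]'
python3 -m pendant '[[[0,0,0,2,0,0,0],[0,0,0,4,0,0,0],[0,0,0,6,0,0,0],[0,0,0,6,0,0,0],[0,0,0,6,0,0,0]]]'
python3 -c "
from h import *
o=env.get_obs();print(wf(*o['eef_pos'][:2]))"
```

```text
t: 44.28
eef_pos: [0.4486, 0.203, 0.2011]
eef_rot: [-0.004, 0.998, -0.064, -0.002]
force: [0.2, -0.2, 0.4]
finger_gap: -0.002
grasp_force: 0.0
t: 44.9
eef_pos: [0.4876, 0.3597, 0.1998]
eef_rot: [-0.0, 0.998, -0.069, -0.003]
force: [-0.1, -0.1, 0.1]
finger_gap: 0.002
grasp_force: 0.0
t: 45.52
eef_pos: [0.4873, 0.3615, 0.1406]
eef_rot: [-0.002, 0.998, -0.069, -0.002]
force: [-0.4, 0.3, -0.6]
finger_gap: -0.002
grasp_force: 0.0
[-0.124886    0.05173161]
```

```bash
python3 -m pendant '[[[0,0,0,1.5,0,0,0],[0,0,0,2.5,0,0,0],[0,0,0,3.5,0,0,0],[0,0,0,4.5,0,0,0],[0,0,0,5,0,0,0]]]'
python3 -m pendant '[[[0,0,0,1,0,0,0],[0,0,0,2,0,0,0],[0,0,0,3,0,0,0],[0,0,0,3.7,0,0,0],[0,0,0,3.7,0,0,0]]]'
python3 -m pendant '[[[0,0,0,-3,0,0,0],[0,0,0,-8,0,0,0],[0,-3,6,-12,0,0,0],[0,-5,12,-12,0,0,0],[0,-6,18,-12,0,0,0]]]'
python3 -m pendant '[[[0,-1,6,0,0,0,0],[0,-2,12,0,0,0,0],[0,-2,16,0,0,0,0],[0,-2,16,0,0,0,0],[0,-2,16,0,0,0,0]]]'
python3 -c "
from h import *
b=pic('top');a=pic('scene')[120:240,240:400]
cv2.imwrite('pics/c7.png',np.hstack([cv2.resize(i,(395,360),interpolation=cv2.INTER_CUBIC) for i in(a,b[130:260,120:270])])[...,::-1])"
```

```text
t: 46.15
eef_pos: [0.4868, 0.3632, 0.0912]
eef_rot: [-0.003, 0.998, -0.069, -0.002]
force: [-0.3, 1.2, 2.8]
finger_gap: -0.001
grasp_force: 1.3
t: 46.78
eef_pos: [0.487, 0.3608, 0.0542]
eef_rot: [-0.0, 0.998, -0.069, -0.002]
force: [-1.4, -2.3, 7.0]
finger_gap: 0.0
grasp_force: 3.5
t: 47.4
eef_pos: [0.4067, 0.2021, 0.1735]
eef_rot: [-0.001, 0.998, -0.068, -0.002]
force: [1.8, -1.3, 1.3]
finger_gap: 0.003
grasp_force: 0.0
t: 48.02
eef_pos: [0.3658, 0.0478, 0.1731]
eef_rot: [-0.002, 0.998, -0.069, -0.002]
force: [0.5, 0.5, 0.2]
finger_gap: 0.002
grasp_force: 0.0
```

View pics/c7.png

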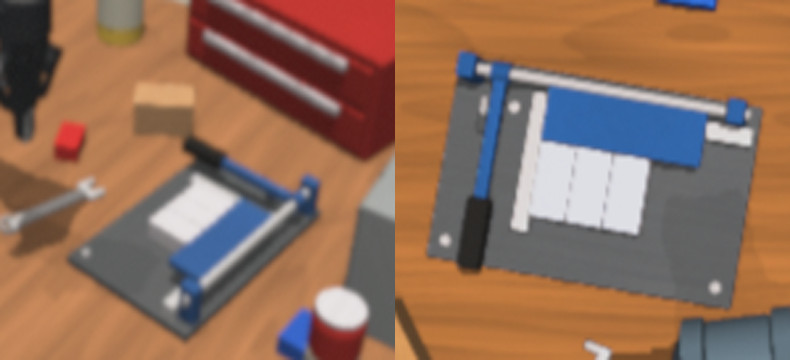

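The lever stays down with its handle level, and the blanks are still packed. I hand the job in.

```bash
python3 -c "
from cell import env
print(env.job_done())"
```

```text
the job is handed in; nothing more can be done
None
```

The job is handed in: the offcut is in the scrap bin, all three blanks (the only ones in view) are seated tight and flush against the fences, and the lever is clicked down. The hand-in call returned no verdict. While I was placing the first blank, it came down on the raised presser and the wrist force reached about 101 N (limit 120), so I backed off and slid it in from behind.

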